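# Set the trimmer's paper gauge to its marked stop

### The arm

A 6-joint arm with a two-finger parallel gripper is mounted at the origin on the work surface. World frame = base frame: x ahead of the robot, y to its left, z up, the work surface at z = 0. Lengths are in m, angles in rad, forces in N, time in s.
With the tool pointing down it reaches from about 0.375 to 0.975 m from the base axis. Payload 3.8 kg.
Tool frame: the origin (TCP) lies midway between the tips of the shut fingers; the grasp point (between the pads) lies 19 mm behind it (bot.grip_point_offset is the z of the grasp point in the tool frame, in m); z points along the fingers, y is the line along which they close (so a half turn about z gives the same grasp; the last joint's range is limited). The gripper opens to 85 mm and grips with 20 to 120 N. Pads are 22 mm wide; open, the fingers measure 114 mm over their backs; the gripper's body (76 mm by 85 mm) begins 54 mm behind the grasp point. The pads swing forward as they close: fully open they stand 13 mm farther back than shut.
Start: joints at [-1.38, 0.264, 1.604, -0, 1.274, -0.037], TCP at [0.152, -0.658, 0.231] pointing down, gripper open.
Joint ranges: [-2.63, 2.63], [-0.94, 2.18], [0.31, 2.57], [-1.31, 4.45], [0, 2.66], [-2.55, 2.55]. Speed limits (rad/s): [2.57, 2.57, 3.14, 3.14, 3.14, 3.14].

### API

Orientations are given as a rotation vector (axis times angle).
In Python, from workcell import sensors, optics, order, bot gives the robot as it stands.
- The arm moves only by the tool play_rows, never from a script. Its argument "commands" is a list of rows, each a list of 6 numbers: the shift along the tool's x, y, z in cm, then the turn, a rotation vector about the tool's x, y, z in rad. In form: [[dx, dy, dz, wx, wy, wz], ...]. A call has 1 to 5 rows; each row shifts and turns the commanded pose from where the row before left it, along the tool's axes as they then stand; what a row does not reach is not made up. A row lasts 1/12 s, in which the tool goes at most 41.7 mm and 7.16 degrees, less where a joint would pass 70% of its speed; a pose out of reach is approached as far as the arm can. A call with a gripper value outside its range is refused whole. "grip" is the closure, from 0 (fully open) to 1 (shut), set as the call begins (left out, the last holds). The fingers move at their own pace and stop on an object; "force" is the grip in N (left out, the last holds). Time passes only in rows, so rows that do not move let the fingers close. It gives the time, the measured TCP pose, the force, the opening and the grip force at its end, in the units of the state.
- sensors.read_state(): the state, without advancing time (a new reading comes with each control period).
- optics.read_camera(name): name is "scene" or "side" or "wrist"; returns the picture (420x560x3 uint8, red, green, blue); there is no depth.
- optics.camera_info(name): a dict with "mtx" (3x3 intrinsics, pixels), "R" (3x3) and "t" (3): a world point X has camera coordinates R X + t. Camera axes: x right, y down, z forward; pixel columns grow to the right and rows downward; lengths in m; the calibration is good to about 2 mm. A picture is of the moment at which its call begins: read the wrist's pose just before it. camera_info takes no time and is no camera call; for the wrist camera it gives the pose at the moment of the call.
- order.finish_job(): hands the job in; it is judged then, once.
The state is a dict: "time": time; "q": joint angles; "joint_vel": joint speeds; "joint_torque": joint torques, N m; "tool_pos": TCP position; "tcp_rot": TCP orientation; "wrist_force": force on the tool from outside, world axes, zero at the start; "torque": the same for the moment, N m; "width": opening from 0.0 (shut) to 1.0 (fully open); "grip_force": force on a finger pad.
Only numpy, scipy, OpenCV 4.12 (cv2) and the standard library are available. Lean on these libraries where they do the work, as an engineer would, in place of code of your own. Each camera call takes 0.05 s, during which the arm holds its last target. There are 200 camera calls.

### The job

The leaflets on the desk are to be cut to the marked length, so set the paper trimmer's sliding gauge: press the thumb pad in the gauge's middle down with a fingertip to free its brake, keep it pressed and push the gauge along its rail until it rests against the tall stop with the pointer (not the low plain buffer at the other end of the rail). Then let go so that the pad springs up and the brake holds again. Never drag the gauge while its pad is up, and leave the note block, the stapler and the tumbler where they stand.

Things in the scene. Friction and masses are not known exactly. Their poses are not given: they have to be found in the camera images.
- trimmer: Desktop paper trimmer, fixed: grey ruled board 270 x 500 mm, 20 mm thick, with an aluminium rail 44 mm wide, 440 mm long. Origin at desk height under the rail's middle; x across the rail towards the ruled board (board spans x -50 to 220 mm), y along the rail, z up. Rail top 38 mm above the desk. The blade arm lies along the +y end (y 256 mm), up to 51 mm high.
- gauge (a joint): Position of the sliding gauge along the rail's +y, in m; 0 in the middle of the rail. With the pad up a brake holds it (13 to 20 N to drag it); with the pad down it slides with about 1 N.
- pad (a joint): How far the thumb pad is pressed down, in m: 0 up (braked) to 0.008 fully down. Spring: 8 N to start, 12 N fully down. Pressing eases the brake gradually; it is free from about 0.0035 down, so press it 0.005 to 0.008. A fingertip pressing on the pad grips it, so that sideways moves carry the gauge along.
- gauge_mid (a point): Middle of the gauge's underside, at rail-top height (38 mm). The gauge is a grey saddle 90 mm long along the rail, 50 mm wide. Each end has an upstand 16 mm thick, its top 34 mm above this point; the gap between them is 58 mm long (inner faces 29 mm from this point), open to the sides, and holds the thumb pad. A thin fence reaches from its middle over the board to 108 mm in the rail's x.
- pad_top (a point): Middle of the thumb pad's top face, 62 mm above the desk when up, moving down with the pad. The pad is a ribbed black rubber block 50 mm along the rail, 40 mm across; its top lies 10 mm below the tops of the upstands when up.
- stop_mid (a point): The marked stop, fixed at either end of the rail: aluminium block 20 mm along the rail, 50 mm across, top 85 mm above the desk, with a flat arrow-like pointer (sticking out 34 mm) on its board side and a small screw on the other. This point is the middle of its underside, at rail-top height (38 mm). When the gauge touches it, gauge_mid is 55 mm from this point.
- buffer_mid (a point): The plain buffer, fixed on the other end of the rail: an aluminium block 20 mm along the rail, 50 mm across, low (top 52 mm above the desk), without a pointer. Middle of its underside, at rail-top height.
- notes: Loose note block, paper, 75 x 75 x 45 mm high, standing on the trimmer's board; origin in the middle of its underside. To be left alone.
- stapler: Loose stapler, 38 x 130 x 43 mm high, on the trimmer's board; origin in the middle of its underside, long axis its y. To be left alone.
- tumbler: Loose white lidded tumbler, 86 mm across, 160 mm high, standing on the desk; origin in the middle of its underside. To be left alone.

How it is judged:
By the outcome, as a careful person would: the job done as asked, in the order asked, and still so for the second after the job is handed in, with the robot touching nothing.
It also fails if it takes over 35 s, if anything falls off the work surface, if the arm or the gripper's body presses on something with over 40 N, if the wrist force passes 120 N, or if a joint passes its speed limit or range.

## Working session

There is one attempt and no reset: what is moved stays moved. The work goes in short steps, Python scripts to look and compute and a tool call to move; the robot and the scene stay as the last step left them, time stands still between calls to the robot, and variables do not carry over. Pictures are saved under pics/ and viewed, at most 10 in all, crops included, and the job is handed in when it is done.

Besides the shell and the picture viewer there is one more tool, called after "Request:" by a JSON object that holds its "fn" and its "kwargs". play_rows: Moves the arm, as the interface text tells. Its arguments: {"type":"object","properties":{"commands":{"type":"array","items":{"type":"array","items":{"type":"number"}}},"grip":{"type":"number"},"force":{"type":"number"}},"required":["commands"]}

```bash
mkdir -p pics
python3 - <<'E'
from workcell import sensors,optics
import cv2
s=sensors.read_state(); print(s['time'],s['tool_pos'],s['tcp_rot'],s['wrist_force'])
for n in('scene','side'):
    cv2.imwrite(f'pics/{n}0.png',optics.read_camera(n)[:,:,::-1])
    c=optics.camera_info(n); print(n,-c['R'].T@c['t'],c['R'][2])
E
```

```text
0.0 [ 0.15226665 -0.65684136  0.22996406] [-3.11902469e+00 -3.56777142e-01  3.28899228e-04] [-0.02323498 -0.66864308  0.30458072]
scene [ 1.17368027 -0.44756885  0.75865771] [-0.59311445  0.51255897 -0.6208853 ]
side [-0.22634489  0.89530739  0.90057331] [ 0.55488119 -0.5671124  -0.60867922]
```

View pics/scene0.png

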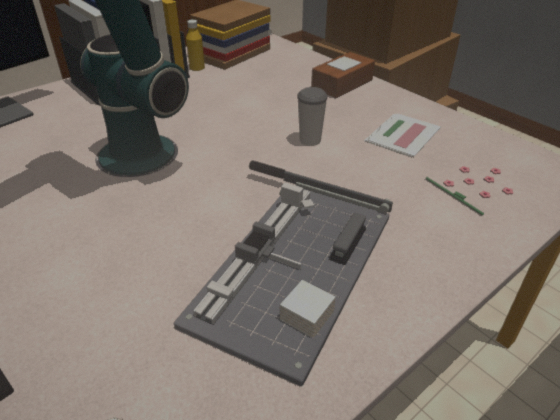

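View pics/side0.png

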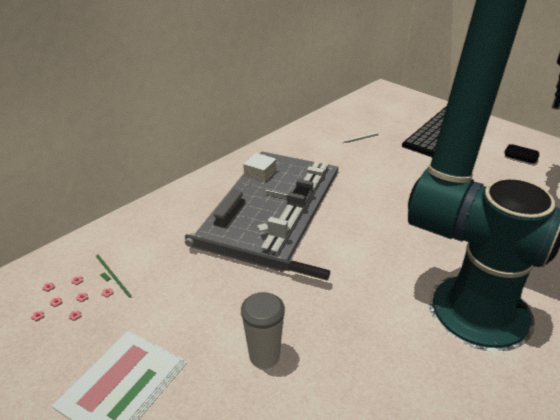

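The scene view shows the tall stop with its pointer at about (291,195), on the blade side. The gauge is at about (256,243), the low buffer at (220,290), and the tumbler stands beyond the blade. I'll take an enlarged crop to measure from.

Run:
```python
import cv2
a=cv2.imread('pics/scene0.png')[170:380,170:400]; b=cv2.imread('pics/side0.png')[140:290,180:345]
cv2.imwrite('pics/c1.png',cv2.convertScaleAbs(cv2.resize(a[:160,10:210],None,fx=4,fy=3.75,interpolation=cv2.INTER_CUBIC)[:600,:800],alpha=1.6))
cv2.imwrite('pics/c2.png',cv2.convertScaleAbs(cv2.resize(b,None,fx=4,fy=4,interpolation=cv2.INTER_CUBIC),alpha=1.6))
```

```text
(no output)
```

View pics/c1.png

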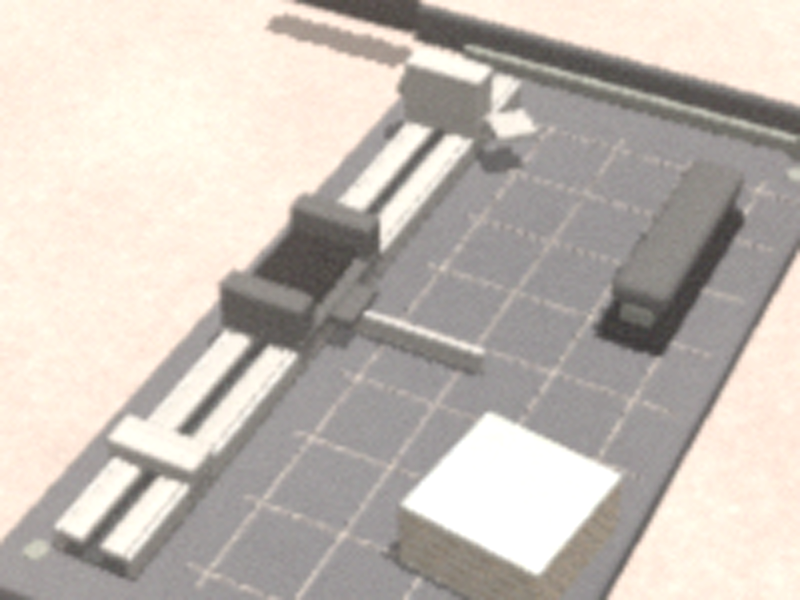

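View pics/c2.png

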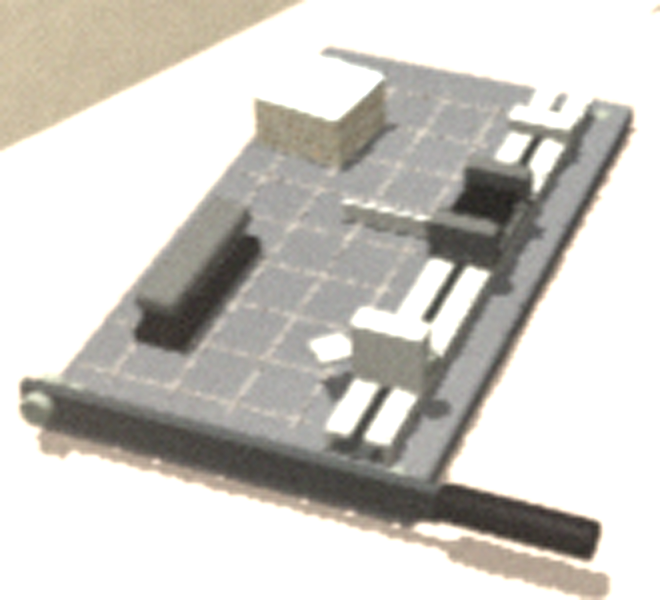

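The crops confirm it. In c1 the stop top is centred near (449,69), the upstand tops near (337,219) and (270,290), and the buffer top near (162,445). In c2 the stop top is near (397,321) and the upstand tops near (500,172) and (467,224). I'll cast rays to get positions.

```bash
cat > h.py <<'E'
import numpy as np
from workcell import sensors,optics
from scipy.spatial.transform import Rotation as Ro
def ray(c,u,v,z):
    d=c['R'].T@np.linalg.inv(c['mtx'])@[u,v,1]; o=-c['R'].T@c['t']
    return o+d*(z-o[2])/d[2]
def tool(target):
    "cm in tool axes to world target"
    s=sensors.read_state(); R=Ro.from_rotvec(s['tcp_rot']).as_matrix()
    return 100*R.T@(np.array(target)-s['tool_pos'])
E
python3 - <<'E'
from h import *
np.set_printoptions(precision=4,suppress=True)
c=optics.camera_info('scene'); P={}
for n,u,v,z in [('stop',449,69,.085),('upF',337,219,.072),('upN',270,290,.072),('buf',162,445,.052)]:
    P[n]=ray(c,180+u/4-.4,170+v/3.75-.4,z); print(n,P[n])
d=optics.camera_info('side')
for n,u,v,z in [('stop',397,321,.085),('upN',500,172,.072),('upF',467,224,.072),('buf',547,117,.052)]:
    print(n,ray(d,180+u/4-.4,140+v/4-.4,z))
a=P['stop']-P['buf'];print('rail',np.hypot(*a[:2]),np.degrees(np.arctan2(a[1],a[0])),'up',np.linalg.norm(P['upF']-P['upN']))
s=sensors.read_state();print(Ro.from_rotvec(s['tcp_rot']).as_matrix())
E
```

```text
stop [0.4987 0.1578 0.085 ]
upF [0.5555 0.028  0.072 ]
upN [ 0.5793 -0.0352  0.072 ]
buf [ 0.6204 -0.1325  0.052 ]
stop [0.4936 0.1569 0.085 ]
upN [ 0.5719 -0.0304  0.072 ]
upF [0.5456 0.0334 0.072 ]
buf [ 0.6152 -0.1336  0.052 ]
rail 0.31475946535038407 112.74945681526364 up 0.067475266316782
[[ 0.9742  0.2258 -0.0004]
 [ 0.2258 -0.9742  0.002 ]
 [ 0.0001 -0.002  -1.    ]]
```

The two views agree to about 7 mm, and all the points lie on one line: gauge mid about (.563,-.001), stop about (.496,.157), rail heading about 112.6°. The gauge needs to travel about 117 mm. I'll move above the pad with the fingers shut.

Request:
{"fn": "play_rows", "kwargs": {"commands": [[2.7,-2.7,0,0,0,0],[2.7,-2.7,0,0,0,0],[2.7,-2.7,0,0,0,0],[2.7,-2.7,0,0,0,0],[2.7,-2.7,0,0,0,0]], "grip": 1}}

```text
time: 0.52
tool_pos: [0.2538, -0.4937, 0.2306]
tcp_rot: [-3.12, -0.356, 0.0]
wrist_force: [0.3, 0.2, 0.4]
width: 0.301
grip_force: 0.0
```

Request:
{"fn": "play_rows", "kwargs": {"commands": [[2.7,-2.7,0,0,0,0],[2.7,-2.7,0,0,0,0],[2.7,-2.7,0,0,0,0],[2.7,-2.7,0,0,0,0],[2.7,-2.7,0,0,0,0]]}}

```text
time: 0.93
tool_pos: [0.3548, -0.3316, 0.2309]
tcp_rot: [-3.121, -0.356, 0.0]
wrist_force: [0.5, 1.4, 0.1]
width: 0.002
grip_force: 0.0
```

Request:
{"fn": "play_rows", "kwargs": {"commands": [[2.7,-2.7,0,0,0,0],[2.7,-2.7,0,0,0,0],[2.7,-2.7,0,0,0,0],[2.7,-2.7,0,0,0,0],[2.7,-2.7,0,0,0,0]]}}

```text
time: 1.35
tool_pos: [0.4558, -0.1697, 0.231]
tcp_rot: [-3.121, -0.357, 0.0]
wrist_force: [0.8, 0.1, 0.6]
width: 0.003
grip_force: 0.0
```

Request:
{"fn": "play_rows", "kwargs": {"commands": [[2.7,-2.7,0,0,0,0],[2.7,-2.7,0,0,0,0],[2.7,-2.7,0,0,0,0],[0,0,0,0,0,-0.12],[0,0,0,0,0,-0.12]]}}

```text
time: 1.77
tool_pos: [0.5167, -0.0719, 0.2307]
tcp_rot: [-3.052, -0.743, 0.001]
wrist_force: [-0.1, -1.6, -0.2]
width: 0.002
grip_force: 0.0
```

Request:
{"fn": "play_rows", "kwargs": {"commands": [[0,0,0,0,0,-0.12],[0,0,0,0,0,-0.12],[0,0,0,0,0,-0.12],[0,0,0,0,0,-0.12],[0,0,0,0,0,-0.12]]}}

```text
time: 2.18
tool_pos: [0.5157, -0.0742, 0.2307]
tcp_rot: [-2.699, -1.607, 0.001]
wrist_force: [-0.5, 0.4, 0.8]
width: 0.001
grip_force: 0.0
```

Request:
{"fn": "play_rows", "kwargs": {"commands": [[0,0,0,0,0,-0.12],[0,0,0,0,0,-0.12],[0,0,0,0,0,-0.12],[0,0,0,0,0,-0.12],[0,0,0,0,0,-0.12]]}}

```text
time: 2.6
tool_pos: [0.5157, -0.0743, 0.2307]
tcp_rot: [-2.104, -2.332, 0.001]
wrist_force: [-0.0, -0.5, -0.7]
width: -0.001
grip_force: 0.0
```

Request:
{"fn": "play_rows", "kwargs": {"commands": [[0,0,0,0,0,-0.12],[0,0,0,0,0,-0.12],[0,0,0,0,0,-0.06],[0,0,0,0,0,0],[0,0,0,0,0,0]]}}

```text
time: 3.02
tool_pos: [0.5158, -0.0743, 0.2309]
tcp_rot: [-1.742, -2.614, 0.0]
wrist_force: [-0.6, 0.6, -0.6]
width: -0.003
grip_force: 0.0
```

Run:
```python
from h import *
import cv2
np.set_printoptions(precision=4,suppress=True)
s=sensors.read_state();print(s['time'],s['tool_pos'],s['q'],s['width'],s['wrist_force'])
R=Ro.from_rotvec(s['tcp_rot']).as_matrix();print(R,np.degrees(np.arctan2(R[1,0],R[0,0])))
c=optics.camera_info('wrist'); np.savez('w1.npz',**c)
cv2.imwrite('pics/w1.png',optics.read_camera('wrist')[:,:,::-1])
```

```text
3.0167 [ 0.5158 -0.0743  0.2309] [-0.1908 -0.0279  1.9292  0.      1.2411 -0.5859] -0.00316552619541996 [-0.5737  0.6402 -0.5582]
[[-0.3849  0.923  -0.0008]
 [ 0.923   0.3849  0.0002]
 [ 0.0005 -0.0006 -1.    ]] 112.6354761027273
```

View pics/w1.png

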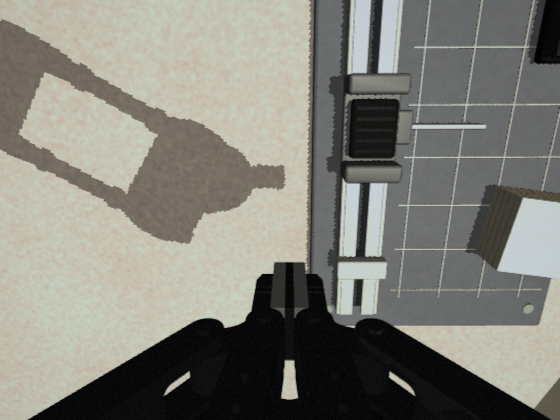

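The wrist view shows the black pad centred at about (374,127), the upstand tops at (379,80) and (372,171), the buffer at (362,267), and the board's left edge running from (315,0) to (307,265). I'll work out the offset from this.

Run:
```python
from h import *
import cv2
np.set_printoptions(precision=4,suppress=True)
c=dict(np.load('w1.npz')); 
im=cv2.imread('pics/w1.png'); m=(im[85:165,335:405].max(2)<45).astype('uint8')
n,l,st,ce=cv2.connectedComponentsWithStats(m); i=1+st[1:,4].argmax(); print('blob',st[i],ce[i]+[335,85])
P={}
for n,u,v,z in [('pad',374,127.5,.062),('padbotm',*(ce[i]+[335,85]),.062),('upF',379,80,.072),('upN',372,170,.072),('buf',362,265,.052),('e1',315,0,.02),('e2',307,265,.02)]:
    P[n]=ray(c,u,v,z);print(n,P[n])
for a,b in(('upN','upF'),('e2','e1'),('buf','pad')):
    d=P[b]-P[a];print(a,b,np.hypot(*d[:2]),np.degrees(np.arctan2(d[1],d[0])))
print('tool cm',tool(P['pad']), tool((P['upF']+P['upN'])/2))
```

```text
blob [  13   14   51   59 2756] [372.734  127.7721]
pad [ 0.5642 -0.0001  0.062 ]
padbotm [ 0.5633 -0.0007  0.062 ]
upF [0.5486 0.0345 0.072 ]
upN [ 0.5763 -0.0326  0.072 ]
buf [ 0.6166 -0.1251  0.052 ]
e1 [0.4779 0.0774 0.02  ]
e2 [ 0.5739 -0.161   0.02  ]
upN upF 0.07258532581534528 112.40367870108724
e2 e1 0.25699739971968416 111.93968536918577
buf pad 0.1356067956317552 112.76092141814863
tool cm [ 4.9841  7.3241 16.8921] [ 5.1456  7.2015 15.8922]
```

Everything agrees: pad at (.563, 0), upstand spacing 72.6 mm against 74 expected, heading about 112.4°. I'll centre over the pad and go down.

Request:
{"fn": "play_rows", "kwargs": {"commands": [[1.7,2.4,0,0,0,0],[1.7,2.4,1,0,0,0],[1.65,2.45,2,0,0,0],[0,0,3.5,0,0,0],[0,0,3.5,0,0,0]]}}

```text
time: 3.48
tool_pos: [0.5659, 0.0017, 0.1319]
tcp_rot: [1.737, 2.613, 0.004]
wrist_force: [0.5, 0.5, -0.5]
width: -0.0
grip_force: 0.0
```

Request:
{"fn": "play_rows", "kwargs": {"commands": [[0,0,2.5,0,0,0],[0,0,1.5,0,0,0],[0,0,1.2,0,0,0],[0,0,0.3,0,0,0],[0,0,0,0,0,0]]}}

```text
time: 3.9
tool_pos: [0.563, 0.0002, 0.0756]
tcp_rot: [-1.74, -2.614, 0.001]
wrist_force: [-0.4, 0.1, 0.1]
width: 0.002
grip_force: 0.0
```

Run:
```python
from h import *
import cv2
s=sensors.read_state();print(s['time'],s['tool_pos'],s['wrist_force'])
w=optics.read_camera('wrist')
a=optics.read_camera('scene')[170:310,190:330]
cv2.imwrite('pics/d1.png',cv2.convertScaleAbs(cv2.hconcat([cv2.resize(a,(400,400),interpolation=2),cv2.resize(w[:,160:560],(400,420))[:400]])[:,:,::-1],alpha=1.5))
```

```text
3.9 [5.62990494e-01 2.26949780e-04 7.55588273e-02] [-0.35663085  0.09191399  0.09327769]
```

View pics/d1.png

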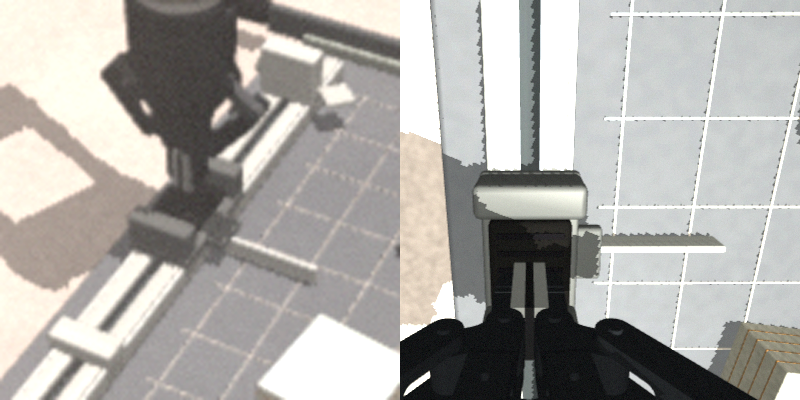

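The fingertips (wrist half, about (530,265)) are centred over the pad and between the upstands. Now I'll press straight down gently.

Request:
{"fn": "play_rows", "kwargs": {"commands": [[0,0,0.5,0,0,0],[0,0,0.4,0,0,0],[0,0,0.3,0,0,0],[0,0,0.2,0,0,0],[0,0,0,0,0,0]]}}

```text
time: 4.42
tool_pos: [0.5632, 0.0002, 0.0619]
tcp_rot: [-1.74, -2.616, 0.0]
wrist_force: [-0.9, -0.8, 0.6]
width: 0.001
grip_force: 0.1
```

Request:
{"fn": "play_rows", "kwargs": {"commands": [[0,0,0.15,0,0,0],[0,0,0.15,0,0,0],[0,0,0.1,0,0,0],[0,0,0,0,0,0],[0,0,0,0,0,0]]}}

```text
time: 4.83
tool_pos: [0.5636, 0.0001, 0.0593]
tcp_rot: [1.74, 2.616, -0.0]
wrist_force: [-3.2, -0.3, 7.4]
width: 0.001
grip_force: 3.9
```

Request:
{"fn": "play_rows", "kwargs": {"commands": [[0,0,0.15,0,0,0],[0,0,0.15,0,0,0],[0,0,0,0,0,0],[0,0,0,0,0,0]]}}

```text
time: 5.17
tool_pos: [0.5637, -0.0001, 0.0567]
tcp_rot: [1.739, 2.616, -0.001]
wrist_force: [-4.7, -2.0, 10.0]
width: 0.0
grip_force: 5.0
```

Request:
{"fn": "play_rows", "kwargs": {"commands": [[0,-0.1,0.15,0,0,0],[0,0,0,0,0,0],[0,0,0,0,0,0]]}}

```text
time: 5.42
tool_pos: [0.5638, -0.0004, 0.0558]
tcp_rot: [1.738, 2.614, 0.002]
wrist_force: [-3.0, -0.5, 10.8]
width: -0.004
grip_force: 5.2
```

Request:
{"fn": "play_rows", "kwargs": {"commands": [[0.2,0,0,0,0,0],[0.3,0,0,0,0,0],[0.3,0,0,0,0,0],[0.2,0,0,0,0,0],[0,0,0,0,0,0]]}}

```text
time: 5.83
tool_pos: [0.5598, 0.009, 0.0558]
tcp_rot: [1.738, 2.614, 0.001]
wrist_force: [-2.5, -0.8, 10.9]
width: -0.002
grip_force: 5.2
```

The pad is about 6 mm down, and there is almost no force along the rail as the gauge slides. I'll carry on.

Request:
{"fn": "play_rows", "kwargs": {"commands": [[0.4,0,0,0,0,0],[0.5,0,0,0,0,0],[0.5,0,0,0,0,0],[0.5,0,0,0,0,0],[0.4,0,0,0,0,0]]}}

```text
time: 6.25
tool_pos: [0.551, 0.0301, 0.0558]
tcp_rot: [1.738, 2.614, 0.001]
wrist_force: [-3.0, -2.2, 11.1]
width: 0.001
grip_force: 5.2
```

Request:
{"fn": "play_rows", "kwargs": {"commands": [[0.5,0,0,0,0,0],[0.5,0,0,0,0,0],[0.5,0,0,0,0,0],[0.5,0,0,0,0,0],[0.5,0,0,0,0,0]]}}

```text
time: 6.67
tool_pos: [0.5413, 0.0531, 0.0558]
tcp_rot: [1.738, 2.614, 0.001]
wrist_force: [-2.8, -1.7, 10.3]
width: -0.003
grip_force: 5.2
```

Request:
{"fn": "play_rows", "kwargs": {"commands": [[0.5,0,0,0,0,0],[0.5,0,0,0,0,0],[0.5,0,0,0,0,0],[0.5,0,0,0,0,0],[0.4,0,0,0,0,0]]}}

```text
time: 7.08
tool_pos: [0.5319, 0.0754, 0.0557]
tcp_rot: [1.738, 2.614, 0.001]
wrist_force: [-4.4, -2.6, 10.3]
width: -0.001
grip_force: 5.2
```

Request:
{"fn": "play_rows", "kwargs": {"commands": [[0.3,0,0,0,0,0],[0.3,0,0,0,0,0],[0.3,0,0,0,0,0],[0.3,0,0,0,0,0],[0,0,0,0,0,0]]}}

```text
time: 7.5
tool_pos: [0.5271, 0.0868, 0.0556]
tcp_rot: [1.738, 2.615, 0.002]
wrist_force: [-2.6, -1.4, 10.2]
width: 0.001
grip_force: 5.2
```

Request:
{"fn": "play_rows", "kwargs": {"commands": [[0.3,0,0,0,0,0],[0.3,0,0,0,0,0],[0.3,0,0,0,0,0],[0.2,0,0,0,0,0],[0,0,0,0,0,0]]}}

```text
time: 7.92
tool_pos: [0.5229, 0.0969, 0.0556]
tcp_rot: [1.738, 2.615, 0.002]
wrist_force: [-3.0, -1.9, 11.5]
width: -0.002
grip_force: 5.2
```

Request:
{"fn": "play_rows", "kwargs": {"commands": [[0.15,0,0,0,0,0],[0.15,0,0,0,0,0],[0.15,0,0,0,0,0],[0,0,0,0,0,0]]}}

```text
time: 8.25
tool_pos: [0.5212, 0.1009, 0.0556]
tcp_rot: [1.739, 2.615, 0.001]
wrist_force: [-3.8, -0.1, 10.2]
width: -0.003
grip_force: 5.2
```

Request:
{"fn": "play_rows", "kwargs": {"commands": [[0.15,0,0,0,0,0],[0.15,0,0,0,0,0],[0,0,0,0,0,0]]}}

```text
time: 8.5
tool_pos: [0.52, 0.1036, 0.0556]
tcp_rot: [1.739, 2.615, 0.001]
wrist_force: [-2.9, -1.5, 10.1]
width: -0.004
grip_force: 5.3
```

Request:
{"fn": "play_rows", "kwargs": {"commands": [[0.15,0,0,0,0,0],[0.1,0,0,0,0,0],[0,0,0,0,0,0]]}}

```text
time: 8.75
tool_pos: [0.5191, 0.1059, 0.0556]
tcp_rot: [1.739, 2.615, 0.001]
wrist_force: [-2.7, -1.2, 10.2]
width: -0.001
grip_force: 5.3
```

Run:
```python
from h import *
import cv2
w=optics.read_camera('wrist')
a=optics.read_camera('scene')[150:290,200:340]
b=cv2.convertScaleAbs(cv2.resize(a,(400,400),interpolation=2),alpha=1.4)
cv2.imwrite('pics/d2.png',cv2.hconcat([b,cv2.resize(w[20:,160:560],(400,400))])[:,:,::-1])
```

```text
(no output)
```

View pics/d2.png

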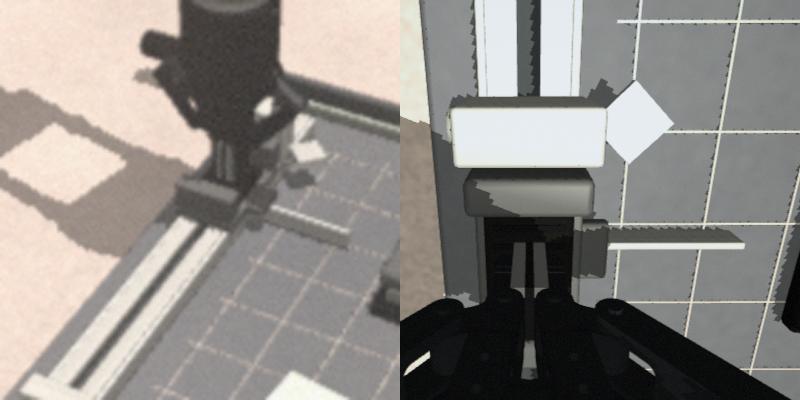

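The gauge has followed. The far upstand (wrist half, v≈170) is almost at the stop's foot (v≈165). I'll creep on until there is contact force along the rail.

Request:
{"fn": "play_rows", "kwargs": {"commands": [[0.15,0,0,0,0,0],[0.1,0,0,0,0,0],[0,0,0,0,0,0]]}}

```text
time: 9.1
tool_pos: [0.5181, 0.1082, 0.0556]
tcp_rot: [1.739, 2.615, 0.001]
wrist_force: [-2.6, -1.6, 9.9]
width: -0.004
grip_force: 5.3
```

Request:
{"fn": "play_rows", "kwargs": {"commands": [[0.15,0,0,0,0,0],[0.1,0,0,0,0,0],[0,0,0,0,0,0]]}}

```text
time: 9.35
tool_pos: [0.5172, 0.1106, 0.0556]
tcp_rot: [1.739, 2.615, 0.002]
wrist_force: [-3.1, -0.2, 9.9]
width: 0.001
grip_force: 5.3
```

Request:
{"fn": "play_rows", "kwargs": {"commands": [[0.15,0,0,0,0,0],[0.1,0,0,0,0,0],[0,0,0,0,0,0]]}}

```text
time: 9.6
tool_pos: [0.5162, 0.1129, 0.0556]
tcp_rot: [1.739, 2.615, 0.001]
wrist_force: [-3.3, -2.0, 11.2]
width: 0.003
grip_force: 5.3
```

Request:
{"fn": "play_rows", "kwargs": {"commands": [[0.15,0,0,0,0,0],[0.1,0,0,0,0,0],[0,0,0,0,0,0]]}}

```text
time: 9.85
tool_pos: [0.5161, 0.1137, 0.0558]
tcp_rot: [1.736, 2.613, -0.0]
wrist_force: [-1.8, -7.0, 11.0]
width: -0.002
grip_force: 5.2
```

The gauge stalled against the stop at about 6 N. I'll ease the push slightly and lift straight up.

Request:
{"fn": "play_rows", "kwargs": {"commands": [[-0.05,0,0,0,0,0],[0,0,0,0,0,0],[0,0,-0.3,0,0,0],[0,0,-0.3,0,0,0],[0,0,-0.3,0,0,0]]}}

```text
time: 10.27
tool_pos: [0.5152, 0.1145, 0.0636]
tcp_rot: [1.74, 2.615, 0.002]
wrist_force: [0.9, 1.1, 0.6]
width: -0.001
grip_force: 0.0
```

Request:
{"fn": "play_rows", "kwargs": {"commands": [[0,0,-0.5,0,0,0],[0,0,-1,0,0,0],[0,0,-2,0,0,0],[0,0,-3,0,0,0],[0,0,-3,0,0,0]]}}

```text
time: 10.68
tool_pos: [0.5131, 0.1147, 0.158]
tcp_rot: [-1.738, -2.614, 0.003]
wrist_force: [0.5, 0.2, 0.9]
width: -0.001
grip_force: 0.0
```

Request:
{"fn": "play_rows", "kwargs": {"commands": [[-2,0,-2,0,0,0],[-3,0,0,0,0,0],[-2,0,0,0,0,0],[0,0,0,0,0,0],[0,0,0,0,0,0]]}}

```text
time: 11.1
tool_pos: [0.5416, 0.0496, 0.1782]
tcp_rot: [-1.742, -2.614, -0.001]
wrist_force: [-0.2, 0.5, 0.7]
width: 0.003
grip_force: 0.0
```

Run:
```python
from h import *
import cv2
s=sensors.read_state();print(s['time'],s['tool_pos'],s['wrist_force'])
c=optics.camera_info('wrist'); np.savez('w2.npz',**c)
cv2.imwrite('pics/w2.png',optics.read_camera('wrist')[:,:,::-1])
```

```text
11.1 [0.54155249 0.04963877 0.17815972] [-0.23043193  0.45791801  0.73488367]
```

View pics/w2.png

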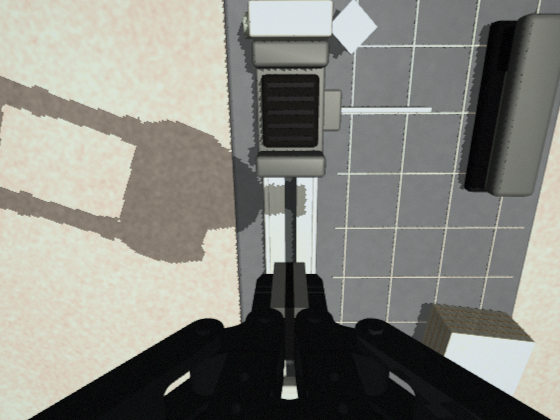

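The wrist view shows the upstand's far edge (v≈41) against the stop's face and the pad centred at about (291,110). I'll do a numeric check before handing in.

Run:
```python
from h import *
c=dict(np.load('w2.npz')); u=np.array([-.383,.924,0])
p0=np.array([.5638,-.0004,0])
for n,a,b,z in [('pad',291,110,.062),('up outer far',290,41,.072),('up inner near',290,153,.072),('stop edge near',290,37,.085),('stop edge far',290,2,.085)]:
    p=ray(c,a,b,z);print(n,p.round(4),'along mm',(1000*(p-p0)@u).round(1))
```

```text
pad [0.5179 0.1126 0.062 ] along mm 122.0
up outer far [0.5008 0.1518 0.072 ] along mm 164.7
up inner near [0.5282 0.0861 0.072 ] along mm 93.6
stop edge near [0.5005 0.1524 0.085 ] along mm 165.4
stop edge far [0.4934 0.1695 0.085 ] along mm 184.0
```

The upstand's outer face is at 164.7 mm and the stop's face at 165.4 mm, so they are in contact within the measuring error. The pad is up and the tool is clear.

```bash
python3 -c "
from workcell import order
print(order.finish_job())"
```

```text
the job is handed in; nothing more can be done
None
```

The gauge now rests against the tall pointer stop with its pad released and the brake holding; the note block, stapler and tumbler were not touched, and I handed the job in at about 11 s.

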